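Count along the divider rack and push the spring barrel into the third gap

TASK

Count the gaps of the parts rack by touch: run a closed fingertip along the tops of its dividers from the end where the ball-topped post stands, touching the first, second, third and fourth divider in turn. Then push the brass spring barrel, which stands on the rack's apron, along the apron and into the third gap from that end (the one between the third and fourth dividers) until it rests fully home against the back wall. Only touch and push: do not pinch, lift or tip the barrel, do not push it into another gap or off the rack, and leave everything else where it is.

Things in the scene. Friction and masses are not known exactly. Their poses are not given: they have to be found in the camera images.
- rack: Fixed wooden parts rack, turned up to 14 degrees. Origin: underside of its board, below the middle of the dividers' front ends; x points from the open front (robot side) into the gaps, y left, z up. Board 12 mm thick, x -110 to +110, y -200 to +200 mm. Seven dividers, x 0 to 60 mm, at y = +162, +108, +54, 0, -54, -108, -162 mm, make six gaps, 46 mm clear. In front of them is the flat apron, no lip.
- back_wall (a point): Point on the front face of the rack's back wall at its middle (rack x 60, y 0), 13 mm above the board's top. The wall, 26 mm high, closes the far end of all the gaps: a barrel fully home touches it, its axis then at rack x 41 mm.
- ball_post: Fixed brass post with a 32 mm ball on top, 46 mm tall, standing on the rack's board at a back corner (rack x 88 mm, rack y +182 or -182 mm, left or right changes). Origin at its foot. The count starts at the divider nearest it: its rack y sign tells the end.
- flat_post: Fixed plain brass stub, 14 mm wide and 8 mm tall, with a flat top, on the other back corner of the board. Origin at its foot.
- barrel_mid (a point): Loose brass spring barrel: an upright drum 38 mm in diameter, 26 mm tall, a bright steel lid and a small square arbor stub (6 mm wide, 10 mm tall) on top; about 0.2 kg; it slides on the board. The only loose thing on the apron, its axis 45 to 60 mm in front of the dividers' front ends, anywhere along them. The point is the drum's centre, 13 mm above the board's top.
- div_a: Divider 1 of 7 counted from the rack's +y end (so 7 from the -y end), fixed. A 5 mm wooden fin 60 mm deep along the rack's x, capped by a round brass bar 8 mm thick whose top is 32 mm above the board's top. Origin: front end of the fin at the height of the board's top; 32 mm up from it and 30 mm along rack x is the middle of its top. Rigid.
- div_b: Divider 2 of 7 counted from the rack's +y end (so 6 from the -y end), fixed. A 5 mm wooden fin 60 mm deep along the rack's x, capped by a round brass bar 8 mm thick whose top is 32 mm above the board's top. Origin: front end of the fin at the height of the board's top; 32 mm up from it and 30 mm along rack x is the middle of its top. Rigid.
- div_c: Divider 3 of 7 counted from the rack's +y end (so 5 from the -y end), fixed. A 5 mm wooden fin 60 mm deep along the rack's x, capped by a round brass bar 8 mm thick whose top is 32 mm above the board's top. Origin: front end of the fin at the height of the board's top; 32 mm up from it and 30 mm along rack x is the middle of its top. Rigid.
- div_d: Divider 4 of 7 counted from the rack's +y end (so 4 from the -y end), fixed. A 5 mm wooden fin 60 mm deep along the rack's x, capped by a round brass bar 8 mm thick whose top is 32 mm above the board's top. Origin: front end of the fin at the height of the board's top; 32 mm up from it and 30 mm along rack x is the middle of its top. Rigid.
- div_e: Divider 5 of 7 counted from the rack's +y end (so 3 from the -y end), fixed. A 5 mm wooden fin 60 mm deep along the rack's x, capped by a round brass bar 8 mm thick whose top is 32 mm above the board's top. Origin: front end of the fin at the height of the board's top; 32 mm up from it and 30 mm along rack x is the middle of its top. Rigid.
- div_f: Divider 6 of 7 counted from the rack's +y end (so 2 from the -y end), fixed. A 5 mm wooden fin 60 mm deep along the rack's x, capped by a round brass bar 8 mm thick whose top is 32 mm above the board's top. Origin: front end of the fin at the height of the board's top; 32 mm up from it and 30 mm along rack x is the middle of its top. Rigid.
- div_g: Divider 7 of 7 counted from the rack's +y end (so 1 from the -y end), fixed. A 5 mm wooden fin 60 mm deep along the rack's x, capped by a round brass bar 8 mm thick whose top is 32 mm above the board's top. Origin: front end of the fin at the height of the board's top; 32 mm up from it and 30 mm along rack x is the middle of its top. Rigid.
- pulley: Bystander: loose brass pulley 36 mm across, 20 mm tall, lying in the outermost gap at the rack's +y end. Origin under its centre.
- collar: Bystander: loose bronze collar 34 mm across, 16 mm tall, in the next-to-outermost gap at the rack's -y end. Origin under its centre.
- pinion: Bystander: loose small steel wheel 40 mm across with a hub, 22 mm tall, in the outermost gap at the rack's -y end. Origin under its centre.
- jar: Bystander: green glass jar with a metal lid, 72 mm across, 100 mm tall, on the table left of the rack. Origin under its centre.
- brush_holder: Bystander: nickel cup 68 mm across and 75 mm tall with three brushes standing to 175 mm, on the table left of the rack. Origin under its centre.
- great_wheel: Bystander: toothed, spoked brass wheel 95 mm across, hub 14 mm tall with a thin arbor up to 44 mm, lying on the table right of the rack. Origin under its centre.
- bezel: Bystander: bronze bezel ring 150 mm across, 10 mm thick, lying on the table right of the rack. Origin under its centre.
Mind the look-alikes: they are no part of the job. What is shaped like the part that bears barrel_mid but green or pink is not meant.

How it is judged:
By the outcome, as a careful person would: the job done as asked, in the order asked, and still so for the second after the job is handed in, with the robot touching nothing.
It also fails if it takes over 61 s, if anything falls off the work surface, if the arm or the gripper's body presses on something with over 40 N, if the wrist force passes 120 N, or if a joint passes its speed limit or range.

ROBOT

A 6-joint arm with a two-finger parallel gripper is mounted at the origin on the work surface. World frame = base frame: x ahead of the robot, y to its left, z up, the work surface at z = 0. Lengths are in m, angles in rad, forces in N, time in s.
With the tool pointing down it reaches from about 0.35 to 0.925 m from the base axis. Payload 6.4 kg.
Tool frame: the origin (TCP) lies midway between the tips of the shut fingers; the grasp point (between the pads) lies 19 mm behind it; z points along the fingers, x is the direction in which the jaws open and shut, and the axes are right-handed (so a half turn about z gives the same grasp; the last joint's range is limited). The gripper opens to 94 mm and grips with 3 to 60 N. Pads are 16 mm wide; open, the fingers measure 119 mm over their backs; the gripper's body (75 mm by 177 mm) begins 78 mm behind the grasp point.
Start: joints at [-1.458, 0.245, 1.558, -0, 1.339, -0.174], TCP at [0.184, -0.623, 0.205] pointing down, gripper open.
Joint ranges: [-3.13, 3.13], [-1.02, 2.26], [0.13, 2.54], [-0.95, 4.09], [0.21, 2.88], [-2.74, 2.74]. Speed limits (rad/s): [2.57, 2.57, 3.14, 3.14, 3.14, 3.14].

INTERFACE

Orientations are given as a unit quaternion [w, x, y, z].
In Python, from station import env, vision, order gives the robot as it stands. The module is installed in compiled form; this text tells all that it offers.
- The arm moves only by the shell command python3 -m handwheel 'ROWS' [FORCE]. ROWS is JSON, one flat list of numbers, 7 for each row, row after row: the turn, a rotation vector about the tool's x, y, z in rad, then the shift along the tool's x, y, z in m, then the opening, from 0 (shut) to 1 (fully open). In form: [ax, ay, az, tx, ty, tz, claw, ax, ay, az, tx, ty, tz, claw, ...]. A call has 1 to 20 rows; each row shifts and turns the commanded pose from where the row before left it, along the tool's axes as they then stand; what a row does not reach is not made up. A row lasts 1/12 s, in which the tool goes at most 41.7 mm and 7.16 degrees, less where a joint would pass 70% of its speed; a pose out of reach is approached as far as the arm can. A call is refused whole if a number of a shift passes 0.0417 or a number of a turn 0.125, either way. A call with a gripper value outside its range is refused whole. The fingers move at their own pace and stop on an object; FORCE is the grip in N (left out, the last holds). Time passes only in rows, so rows that do not move let the fingers close. It gives the time, the measured TCP pose, the force and the opening at its end, in the units of the state.
- env.get_obs(): the state, without advancing time (a new reading comes with each control period).
- vision.capture(name): name is "side" or "top" or "wrist"; returns the picture (400x640x3 uint8, red, green, blue); there is no depth.
- vision.camera_params(name): a dict with "mtx" (3x3 intrinsics, pixels), "k1" (the pictures are not rectified: a ray, as slopes to the right and down, at radius r is drawn at 1 + k1 r^2 times it, then the intrinsics apply), "world_from_camera" (4x4, takes a point from camera to world coordinates). Camera axes: x right, y down, z forward; pixel columns grow to the right and rows downward; lengths in m; the calibration is good to about 2 mm. A picture is of the moment at which its call begins: read the wrist's pose just before it. camera_params takes no time and is no camera call; for the wrist camera it gives the pose at the moment of the call.
- order.job_done(): hands the job in, once; it reports no verdict.
The state is a dict: "t": time; "qpos": joint angles; "qd": joint speeds; "effort": joint torques, N m; "position": TCP position; "ee_rot": TCP orientation; "contact_force": force on the tool from outside, world axes, zero at the start; "torque": the same for the moment, N m; "finger_gap": finger opening in m.
Only numpy, scipy, OpenCV 4.12 (cv2) and the standard library are available. Lean on these libraries where they do the work, as an engineer would, in place of code of your own. Each camera call takes 0.05 s, during which the arm holds its last target.

## Working session

There is one attempt and no reset: what is moved stays moved. The work goes in short steps, Python scripts to look and compute and a shell command to move; the robot and the scene stay as the last step left them, time stands still between calls to the robot, and variables do not carry over. Pictures are saved under pics/ and viewed, and the job is handed in when it is done.

```bash
mkdir -p pics; python3 - <<'E'
from station import env, vision, order
import cv2
print(env.get_obs())
for n in ("side","top"):
    p=vision.camera_params(n); print(n,p)
    cv2.imwrite(f"pics/{n}0.png",vision.capture(n)[:,:,::-1])
E
```

```text
{'t': 0.0, 'qpos': array([-1.45812288e+00,  2.45805907e-01,  1.55902064e+00,  4.10330613e-05,
        1.33866200e+00, -1.74084245e-01]), 'qd': array([-0.00089731,  0.00114278,  0.00058704,  0.0001293 , -0.00267751,
        0.0005378 ]), 'effort': array([ 8.99694005e-04, -4.15829337e+01, -3.14608991e+01,  6.85519259e-02,
        3.31887533e-02, -1.49285461e-04]), 'position': array([ 0.18380673, -0.62284808,  0.20434701]), 'ee_rot': array([-7.04239094e-04,  8.00884998e-01, -5.98817436e-01, -6.34864958e-04]), 'contact_force': array([-0.25329743,  0.12837498,  0.05884945]), 'torque': array([-0.01575295,  0.03252333, -0.00202599]), 'finger_gap': 0.09428626363193458}
side {'mtx': array([[458.06210157,   0.        , 317.04266649],
       [  0.        , 458.06210157, 197.42682177],
       [  0.        ,   0.        ,   1.        ]]), 'k1': 0.046817804049214685, 'world_from_camera': array([[-0.8365449 , -0.30749554,  0.45347451, -0.05406363],
       [-0.54732628,  0.43118866, -0.71729372,  0.93029765],
       [ 0.02503155, -0.84824692, -0.52900906,  0.73196885],
       [ 0.        ,  0.        ,  0.        ,  1.        ]])}
top {'mtx': array([[479.90984267,   0.        , 319.0517504 ],
       [  0.        , 479.90984267, 202.43089185],
       [  0.        ,   0.        ,   1.        ]]), 'k1': -0.06291731170873328, 'world_from_camera': array([[ 0.01222478, -0.98473534,  0.17362853,  0.25878621],
       [-0.99980577, -0.01472211, -0.01310256,  0.02579554],
       [ 0.01545873, -0.17343463, -0.98472405,  1.49797772],
       [ 0.        ,  0.        ,  0.        ,  1.        ]])}
```

View pics/side0.png

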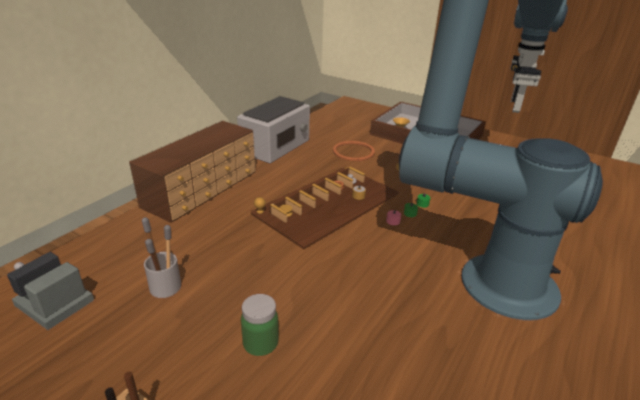

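View pics/top0.png

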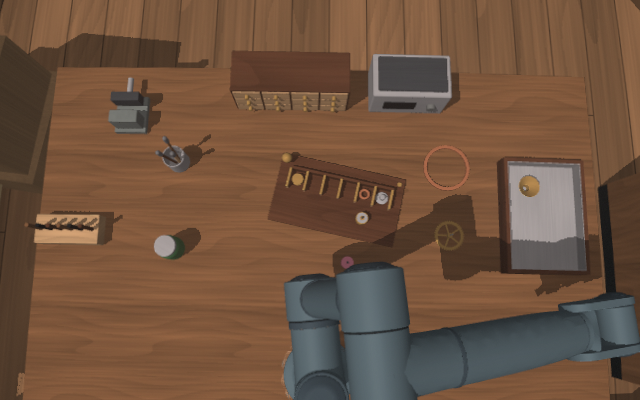

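The ball post is at the left (+y) end: top (287,158), side (260,203). The barrel is at top (362,218), side (358,192). The pink one at top (347,263) and the green ones at side (411,210) and (423,200) are look-alikes on the table. I'll enlarge both views.

```bash
python3 - <<'E'
import cv2
a=cv2.imread("pics/top0.png")[145:255,260:415]; cv2.imwrite("pics/topc.png",cv2.resize(a,None,fx=5,fy=5,interpolation=cv2.INTER_CUBIC))
a=cv2.imread("pics/side0.png")[160:250,245:405]; cv2.imwrite("pics/sidec.png",cv2.resize(a,None,fx=5,fy=5,interpolation=cv2.INTER_CUBIC))
E
```

```text
(no output)
```

View pics/topc.png

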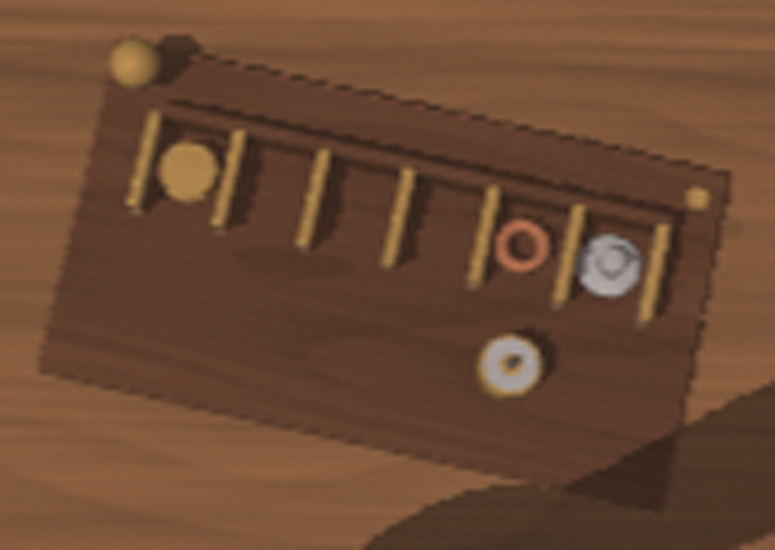

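View pics/sidec.png

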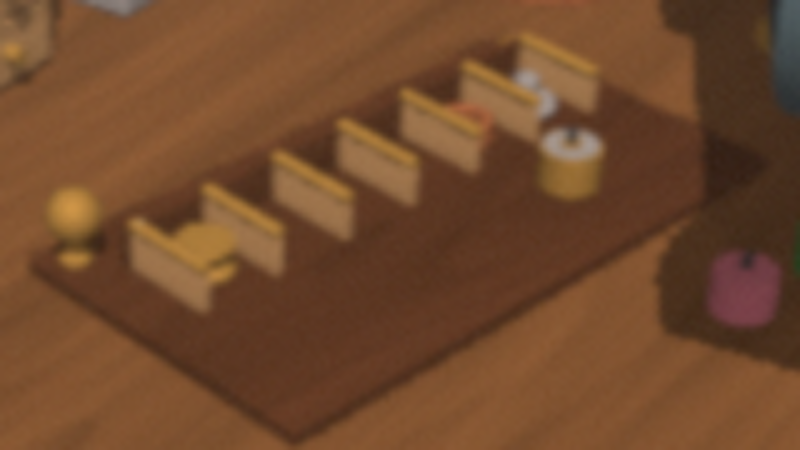

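```bash
cat > h.py <<'E'
import numpy as np
from station import env, vision, order
from scipy.optimize import least_squares
def proj(P,n,par=None):
    p=par or vision.camera_params(n); T=np.linalg.inv(p["world_from_camera"])
    c=np.atleast_2d(P)@T[:3,:3].T+T[:3,3]; s=c[:,:2]/c[:,2:]; s=s*(1+p["k1"]*(s**2).sum(1,keepdims=True))
    return s@p["mtx"][:2,:2].T+p["mtx"][:2,2]
def tri(obs): # [(par,uv)]
    f=lambda x: np.concatenate([proj(x,None,p)[0]-uv for p,uv in obs])
    r=least_squares(f,[.5,0,.03]); return r.x,r.fun
def r2w(R,p): # R=x,y,yaw ; rack point -> world
    c,s=np.cos(R[2]),np.sin(R[2]); p=np.atleast_2d(p).astype(float)
    return np.c_[R[0]+c*p[:,0]-s*p[:,1],R[1]+s*p[:,0]+c*p[:,1],p[:,2]]
E
python3 - <<'E'
from h import *
T=vision.camera_params("top");S=vision.camera_params("side")
tf=np.array([(133,203),(219,222),(303,242),(388,262),(475,282),(560,300),(647,318)]);tb=np.array([(155,113),(238,132),(322,152),(407,170),(493,188),(578,207),(663,226)])
sb=np.array([(133,223),(206,190),(276,156),(341,124),(404,93),(464,65),(522,38)]);sf=np.array([(210,272),(283,235),(353,201),(417,166),(480,135),(537,105),(597,74)])
cv=lambda a,o:(a+.5)/5-.5+np.array(o)
tf,tb=cv(tf,(260,145)),cv(tb,(260,145)); sf,sb=cv(sf,(245,160)),cv(sb,(245,160))
for i in range(7): print(i+1,tri([(T,tf[i]),(S,sf[i])])[0].round(4),tri([(T,tb[i]),(S,sb[i])])[0].round(4))
ys=np.array([162,108,54,0,-54,-108,-162])/1e3
def f(x):
    r=[]
    for X,a,b in((0,tf,sf),(.06,tb,sb)):
        P=r2w(x,np.c_[np.full(7,X),ys,np.full(7,x[3])])
        r+= [proj(P,None,T)-a+x[4:6],proj(P,None,S)-b+x[6:8]]
    return np.r_[np.concatenate(r).ravel(),x[4:8]*1]
r=least_squares(f,[.6,0,-.2,.042,0,0,0,0]);print(r.x.round(4),np.abs(r.fun).max(),np.sqrt((r.fun**2).mean()))
R=r.x
b,e=tri([(T,cv(np.array((511,366)),(260,145))),(S,cv(np.array((571,147)),(245,160)))]);print("lid",b,e)
d=b[:2]-R[:2];c,s=np.cos(R[2]),np.sin(R[2]);print("rack xy",c*d[0]+s*d[1],-s*d[0]+c*d[1])
print("ball",r2w(R,[.088,.182,.058]),proj(r2w(R,[.088,.182,.042]),None,T))
E
```

```text
1 [0.5656 0.1072 0.0369] [0.6248 0.0958 0.0399]
2 [0.5547 0.0538 0.0365] [0.6134 0.0437 0.0392]
3 [0.5428 0.0015 0.0363] [ 0.6014 -0.0087  0.0402]
4 [ 0.5317 -0.0508  0.0374] [ 0.5909 -0.0617  0.0402]
5 [ 0.5205 -0.1047  0.0363] [ 0.5803 -0.1153  0.0403]
6 [ 0.5106 -0.1573  0.0356] [ 0.5692 -0.1683  0.0397]
7 [ 0.4991 -0.2114  0.0368] [ 0.558  -0.2214  0.0393]
[ 0.5316 -0.0502 -0.2056  0.0393 -0.1189 -0.757   0.527   0.2885] 0.7569961223809045 0.35712731631900174
lid [ 0.46940085 -0.12663104  0.03479032] [ 0.16169746  0.39125708 -0.40013293 -0.07729637]
rack xy -0.04529050913561768 -0.08750221910200622
ball [[0.65489883 0.10998744 0.058     ]] [[286.52635329 158.10525466]]
```

Rack fit is consistent: caps lie 54 mm apart, and the predicted ball position (286.5,158.1) matches the picture. The barrel choice is the brass drum with a steel lid at crop (511,366); it sits on the apron, while the pink and green drums stand on the table. I'll turn the tool to the rack axes and shut the fingers.

```bash
python3 -m handwheel '[0,0,-0.12,0,0,0,0, 0,0,-0.12,0,0,0,0, 0,0,-0.12,0,0,0,0, 0,0,-0.12,0,0,0,0, 0,0,-0.12,0,0,0,0, 0,0,-0.12,0,0,0,0, 0,0,-0.12,0,0,0,0, 0,0,-0.12,0,0,0,0, 0,0,-0.12,0,0,0,0]' 20
cat >> h.py <<'E'
R0=np.array([0.5316,-0.0502,-0.2056])
from scipy.spatial.transform import Rotation as Ro
def state(R=R0):
    o=env.get_obs(); p=o["position"]; d=p[:2]-R[:2];c,s=np.cos(R[2]),np.sin(R[2])
    q=o["ee_rot"]; M=Ro.from_quat([q[1],q[2],q[3],q[0]]).as_matrix()
    print("t %.2f"%o["t"],"rack",np.round([c*d[0]+s*d[1],-s*d[0]+c*d[1],p[2]],4),"yaw-rack %.4f"%(np.arctan2(M[1,0],M[0,0])-R[2]),"tilt",M[:2,2].round(4),"F",o["contact_force"].round(2),"gap %.4f"%o["finger_gap"],"q",o["qpos"].round(2))
    return o,M
def to_tool(rackp,R=R0):
    o,M=state(R); w=r2w(R,rackp)[0]; print("tool delta",(M.T@(w-o["position"])).round(4))
E
python3 -c "
from h import *
to_tool([.0,.06,.22])"
```

```text
t: 0.85
position: [0.1838, -0.6231, 0.2048]
ee_rot: [-0.001, 0.995, -0.099, -0.0]
contact_force: [0.3, -0.3, -0.4]
finger_gap: 0.0374
t 0.85 rack [-0.2235 -0.6318  0.2048] yaw-rack 0.0076 tilt [-0.0001  0.0012] F [ 0.33 -0.28 -0.37] gap 0.0374 q [-1.46  0.25  1.56  0.    1.34 -1.26]
tool delta [ 0.2287 -0.6901 -0.0145]
```

```bash
python3 -m handwheel '[0,0,0.0076,0.0114,-0.0345,0,0, 0,0,0,0.0114,-0.0345,0,0, 0,0,0,0.0114,-0.0345,0,0, 0,0,0,0.0114,-0.0345,0,0, 0,0,0,0.0114,-0.0345,0,0, 0,0,0,0.0114,-0.0345,0,0, 0,0,0,0.0114,-0.0345,0,0, 0,0,0,0.0114,-0.0345,0,0, 0,0,0,0.0114,-0.0345,0,0, 0,0,0,0.0114,-0.0345,0,0, 0,0,0,0.0114,-0.0345,0,0, 0,0,0,0.0114,-0.0345,0,0, 0,0,0,0.0114,-0.0345,0,0, 0,0,0,0.0114,-0.0345,0,0, 0,0,0,0.0114,-0.0345,0,0, 0,0,0,0.0114,-0.0345,0,0, 0,0,0,0.0114,-0.0345,0,0, 0,0,0,0.0114,-0.0345,0,0, 0,0,0,0.0114,-0.0345,0,0, 0,0,0,0.0114,-0.0345,0,0]'
python3 -m handwheel '[0,0,0,0,0,0,0, 0,0,0,0,0,0,0]'
python3 -c "
from h import *
import cv2,pickle
state(); p=vision.camera_params('wrist'); a=vision.capture('wrist'); pickle.dump(p,open('w1.pkl','wb')); cv2.imwrite('pics/w1.png',a[:,:,::-1]); cv2.imwrite('pics/w1b.png',cv2.resize(a[:,:,::-1],(800,500),interpolation=cv2.INTER_CUBIC))
print(p['world_from_camera'].round(3))
ys=np.array([162,108,54,0,-54,-108,-162])/1e3
for X in(0,.06): print(proj(r2w(R0,np.c_[np.full(7,X),ys,np.full(7,.040)]),None,p).round(0).tolist())
print(proj(r2w(R0,[-.0453,-.0875,.038]),None,p))
"
```

```text
t: 2.52
position: [0.5518, 0.0053, 0.2051]
ee_rot: [0.0, 0.994, -0.105, -0.0]
contact_force: [0.7, -1.1, 0.2]
finger_gap: 0.0004
t: 2.68
position: [0.5515, 0.0049, 0.2048]
ee_rot: [0.0, 0.995, -0.104, -0.001]
contact_force: [-0.1, 0.0, 0.0]
finger_gap: 0.0002
t 2.68 rack [0.0082 0.058  0.2048] yaw-rack -0.0028 tilt [-0.0013  0.    ] F [-0.14  0.02  0.03] gap 0.0002 q [-0.2   0.02  1.81 -0.    1.32  0.01]
[[ 0.978 -0.198 -0.061  0.569]
 [-0.207 -0.938 -0.279  0.086]
 [-0.002  0.285 -0.958  0.383]
 [ 0.     0.     0.     1.   ]]
[[309.0, 77.0], [310.0, 133.0], [310.0, 184.0], [311.0, 231.0], [311.0, 274.0], [312.0, 313.0], [312.0, 349.0]]
[[370.0, 77.0], [368.0, 133.0], [367.0, 184.0], [365.0, 231.0], [363.0, 274.0], [361.0, 313.0], [359.0, 348.0]]
[[274.03549828 297.50474876]]
```

View pics/w1b.png

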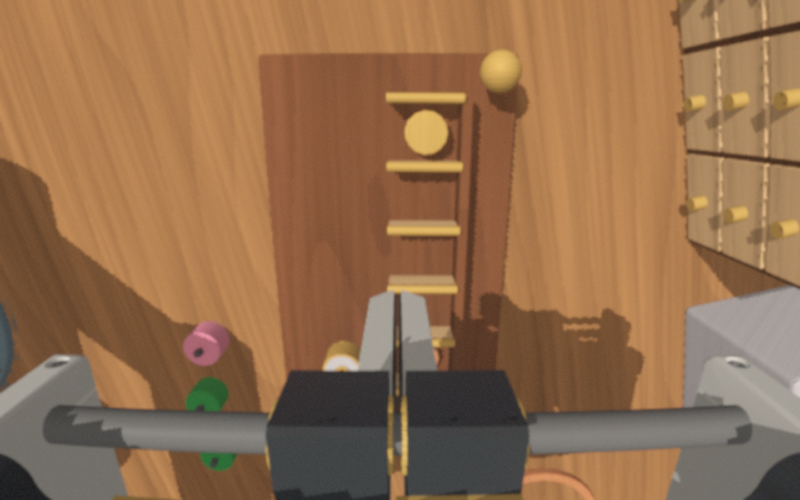

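The wrist view shows caps D1–D4 at rows 78, 133, 183, 230 (columns 309–371). Predictions were 77, 133, 184, 231, so the rack pose is confirmed. Now hover above divider 1.

```bash
python3 -m handwheel '[0,0,-0.0028,0.0055,-0.026,0.024,0, 0,0,0,0.0055,-0.026,0.024,0, 0,0,0,0.0055,-0.026,0.024,0, 0,0,0,0.0055,-0.026,0.024,0, 0,0,0,0,0,0.024,0, 0,0,0,0,0,0.022,0, 0,0,0,0,0,0,0]'
python3 -c "
from h import *
to_tool([.03,.162,.044])"
```

```text
t: 3.32
position: [0.5905, 0.0994, 0.0583]
ee_rot: [0.001, 0.994, -0.105, -0.005]
contact_force: [0.1, -0.1, -0.2]
finger_gap: 0.0004
t 3.32 rack [0.0271 0.1585 0.0583] yaw-rack -0.0045 tilt [-0.0098 -0.0001] F [ 0.13 -0.06 -0.21] gap 0.0004 q [-0.02  0.31  1.77 -0.    1.07  0.19]
tool delta [ 0.003  -0.0035  0.0142]
```

```bash
python3 -m handwheel '[0,0,0,0.003,-0.003,0.005,0, 0,0,0,0,0,0.005,0, 0,0,0,0,0,0.002,0, 0,0,0,0,0,0,0, 0,0,0,0,0,0,0]'
python3 -c "
from h import *
to_tool([.03,.162,.044])"
```

```text
t: 3.73
position: [0.5988, 0.1026, 0.0525]
ee_rot: [-0.0, 0.995, -0.104, 0.001]
contact_force: [-0.8, -0.2, 0.4]
finger_gap: 0.0003
t 3.73 rack [0.0346 0.1633 0.0525] yaw-rack -0.0037 tilt [ 0.0016 -0.    ] F [-0.82 -0.19  0.44] gap 0.0003 q [-0.02  0.33  1.76 -0.    1.05  0.19]
tool delta [-0.0046  0.0013  0.0085]
```

```bash
python3 -m handwheel '[0,0,0,-0.004,0.001,0.003,0, 0,0,0,0,0,0.003,0, 0,0,0,0,0,0.0015,0, 0,0,0,0,0,0,0, 0,0,0,0,0,0,0]'
```

```text
t: 4.15
position: [0.5937, 0.1027, 0.0441]
ee_rot: [0.0, 0.995, -0.104, -0.0]
contact_force: [-2.6, -0.1, 3.9]
finger_gap: 0.0007
```

```bash
python3 -m handwheel '[0,0,0,0,0,0.001,0, 0,0,0,0,0,0,0]'; python3 -m handwheel '[0,0,0,0,0,0.001,0, 0,0,0,0,0,0,0]'
python3 -c "
from h import *
to_tool([.03,.162,.044])"
```

```text
t: 4.32
position: [0.5938, 0.1028, 0.0438]
ee_rot: [0.0, 0.995, -0.104, -0.001]
contact_force: [-4.8, 0.3, 8.7]
finger_gap: 0.0005
t: 4.48
position: [0.5939, 0.1028, 0.0437]
ee_rot: [0.0, 0.995, -0.104, -0.001]
contact_force: [-7.6, -0.3, 14.1]
finger_gap: 0.0006
t 4.48 rack [0.0298 0.1625 0.0437] yaw-rack -0.0028 tilt [-0.0017 -0.0002] F [-7.64 -0.26 14.09] gap 0.0006 q [-0.02  0.33  1.77 -0.    1.04  0.19]
tool delta [ 0.0003  0.0005 -0.0003]
```

Divider 1 touched: force rose at z = 0.044, as expected. On to divider 2.

```bash
python3 -m handwheel '[0,0,0,0,0,-0.012,0, 0,0,0,0,0.027,0,0, 0,0,0,0,0.027,0,0, 0,0,0,0,0,0,0, 0,0,0,0,0,0.004,0, 0,0,0,0,0,0.004,0, 0,0,0,0,0,0.002,0, 0,0,0,0,0,0,0, 0,0,0,0,0,0,0]'
python3 -c "
from h import *
to_tool([.03,.108,.044])"
```

```text
t: 5.23
position: [0.5829, 0.0506, 0.044]
ee_rot: [0.0, 0.995, -0.104, -0.0]
contact_force: [-1.3, -0.8, 2.8]
finger_gap: 0.0009
t 5.23 rack [0.0297 0.1091 0.044 ] yaw-rack -0.0018 tilt [-0.0005 -0.0004] F [-1.28 -0.85  2.76] gap 0.0009 q [-0.11  0.29  1.82 -0.    1.03  0.1 ]
tool delta [0.0003 0.0011 0.    ]
```

Contact (2.8 N); I'll press a little more, then go on to divider 3.

```bash
python3 -m handwheel '[0,0,0,0,0,0.001,0, 0,0,0,0,0,0,0]'; python3 -m handwheel '[0,0,0,0,0,-0.011,0, 0,0,0,0,0.0275,0,0, 0,0,0,0,0.0275,0,0, 0,0,0,0,0,0,0, 0,0,0,0,0,0.004,0, 0,0,0,0,0,0.004,0, 0,0,0,0,0,0.003,0, 0,0,0,0,0,0,0, 0,0,0,0,0,0,0]'
python3 -c "
from h import *
to_tool([.03,.054,.044])"
```

```text
t: 5.4
position: [0.583, 0.0505, 0.0438]
ee_rot: [0.0, 0.995, -0.104, -0.0]
contact_force: [-4.7, -0.7, 9.4]
finger_gap: 0.0005
t: 6.15
position: [0.5717, -0.003, 0.0438]
ee_rot: [0.0, 0.995, -0.103, -0.0]
contact_force: [-5.1, -1.1, 8.8]
finger_gap: 0.0002
t 6.15 rack [0.0296 0.0544 0.0438] yaw-rack -0.0014 tilt [-0.0009 -0.0003] F [-5.07 -1.05  8.79] gap 0.0002 q [-0.2   0.27  1.85 -0.    1.02  0.  ]
tool delta [ 0.0004  0.0004 -0.0002]
```

```bash
python3 -m handwheel '[0,0,0,0,0,-0.011,0, 0,0,0,0,0.027,0,0, 0,0,0,0,0.027,0,0, 0,0,0,0,0,0,0, 0,0,0,0,0,0.004,0, 0,0,0,0,0,0.004,0, 0,0,0,0,0,0.003,0, 0,0,0,0,0,0,0, 0,0,0,0,0,0,0]'
python3 -c "
from h import *
to_tool([.03,.0,.044])"
```

```text
t: 6.9
position: [0.5605, -0.0557, 0.0438]
ee_rot: [0.0, 0.995, -0.103, -0.001]
contact_force: [-5.1, 0.1, 9.2]
finger_gap: 0.0008
t 6.90 rack [0.0294 0.0005 0.0438] yaw-rack -0.0014 tilt [-0.0011  0.    ] F [-5.08  0.15  9.2 ] gap 0.0008 q [-0.3   0.25  1.88 -0.    1.02 -0.09]
tool delta [ 0.0006  0.0005 -0.0002]
```

All four dividers touched in order (14, 9, 9, 9 N). I'll lift and go to a viewpoint on the −y side of the barrel.

```bash
python3 -m handwheel '[0,0,0,0,0,-0.035,0, 0,0,0,0,0,-0.035,0, 0,0,0,-0.014,0.030,-0.036,0, 0,0,0,-0.015,0.031,0,0.2, 0,0,0,-0.015,0.031,0,0.2, 0,0,0,-0.015,0.031,0,0.2, 0,0,0,-0.015,0.031,0,0.2, 0,0,0,0,0,0,0.2, 0,0,0,0,0,0,0.2, 0,0,0,0,0,0,0.2]'
python3 -c "
from h import *
import cv2,pickle
state(); p=vision.camera_params('wrist'); a=vision.capture('wrist'); pickle.dump(p,open('w2.pkl','wb')); cv2.imwrite('pics/w2.png',a[:,:,::-1]); cv2.imwrite('pics/w2b.png',cv2.resize(a[:,:,::-1],(800,500),interpolation=cv2.INTER_CUBIC))
print(proj(r2w(R0,[[-.0453,-.0875,.038],[-.0453,-.0875,.048],[0,0,.04],[.06,0,.04]]),None,p))
"
```

```text
t: 7.73
position: [0.4593, -0.1872, 0.1433]
ee_rot: [-0.0, 0.995, -0.104, -0.0]
contact_force: [0.1, -0.1, 0.2]
finger_gap: 0.0192
t 7.73 rack [-0.0428 -0.1489  0.1433] yaw-rack -0.0024 tilt [-0.0002  0.0007] F [ 0.11 -0.14  0.16] gap 0.0192 q [-0.62 -0.05  2.    0.    1.2  -0.41]
[[314.91721624 125.87139479]
 [314.81140436 126.79404007]
 [372.60806573  12.67210746]
 [448.46798137  14.25269832]]
```

View pics/w2b.png

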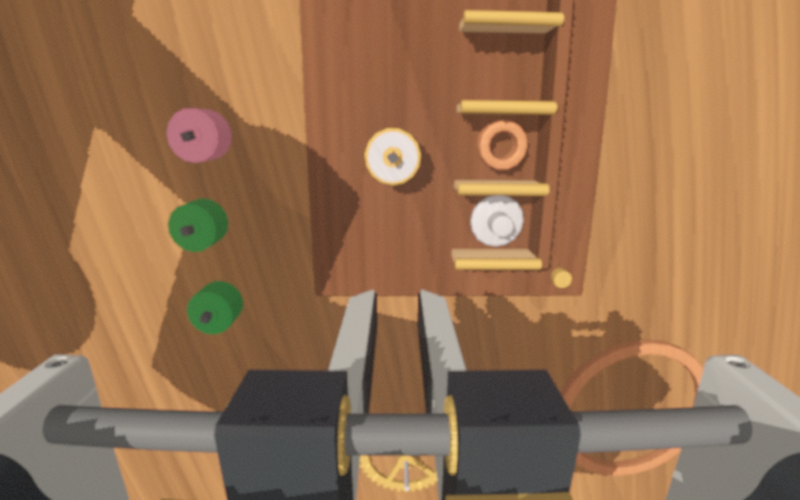

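The barrel lid is at (314,125), predicted (315,126), so barrel is at rack (−0.045, −0.087). I'll descend behind it on the −y side with two spread fingertips as a cradle. Both stay on the same side, so there's no pinch.

```bash
python3 -m handwheel '[0,0,0.0,-0.0027,0,0.035,0.2, 0,0,0,0,0,0.035,0.2, 0,0,0,0,0,0.03,0.2, 0,0,0,0,0,0.015,0.2, 0,0,0,0,0,0.004,0.2, 0,0,0,0,0,0.003,0.2, 0,0,0,0,0,0,0.2, 0,0,0,0,0,0,0.2]'
python3 -c "
from h import *
to_tool([-.0455,-.112,.018])"
```

```text
t: 8.45
position: [0.4576, -0.1879, 0.0229]
ee_rot: [0.001, 0.995, -0.104, 0.001]
contact_force: [-0.1, -0.5, 0.2]
finger_gap: 0.0185
t 8.45 rack [-0.0444 -0.1499  0.0229] yaw-rack -0.0023 tilt [ 0.0021 -0.0014] F [-0.05 -0.5   0.18] gap 0.0185 q [-0.62  0.14  2.06  0.    0.94 -0.41]
tool delta [-0.0012 -0.0379  0.0049]
```

```bash
python3 -m handwheel '[0,0,0.0,-0.001,-0.008,0.002,0.2, 0,0,0,0,-0.008,0.002,0.2, 0,0,0,0,-0.008,0,0.2, 0,0,0,0,-0.004,0,0.2, 0,0,0,0,-0.004,0,0.2, 0,0,0,0,-0.004,0,0.2, 0,0,0,0,-0.004,0,0.2, 0,0,0,0,-0.004,0,0.2, 0,0,0,0,-0.004,0,0.2, 0,0,0,0,-0.004,0,0.2, 0,0,0,0,0,0,0.2]'
python3 -c "
from h import *
import cv2
state(); p=vision.camera_params('wrist'); a=vision.capture('wrist'); cv2.imwrite('pics/w3b.png',cv2.resize(a[:,:,::-1],(800,500),interpolation=cv2.INTER_CUBIC))
"
```

```text
t: 9.37
position: [0.4662, -0.1359, 0.0176]
ee_rot: [-0.0, 0.995, -0.104, 0.0]
contact_force: [0.8, -0.2, 1.0]
finger_gap: 0.0183
t 9.37 rack [-0.0465 -0.0973  0.0176] yaw-rack -0.0028 tilt [0.0002 0.0002] F [ 0.81 -0.25  1.02] gap 0.0183 q [-0.52  0.13  2.08  0.    0.93 -0.31]
```

View pics/w3b.png

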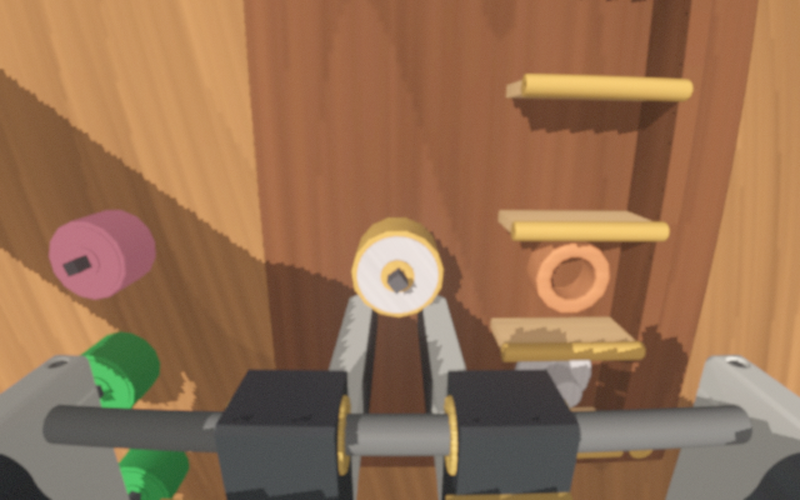

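The barrel (lid at (318,220) in the 640-wide picture) sits centred against both tips. I'll measure its offset and continue.

```bash
cat >> h.py <<'E'
def rackxy(uv,z,R=R0,par=None):
    p=par or vision.camera_params('wrist')
    r=least_squares(lambda x: proj(r2w(R,[x[0],x[1],z]),None,p)[0]-uv,[0,0]); return r.x
E
python3 -c "
from h import *
print(rackxy([398/1.25,275/1.25],.038))"
python3 -m handwheel '[0,0,0.0,0.001,-0.006,0,0.2, 0,0,0,0,-0.006,0,0.2, 0,0,0,0,-0.006,0,0.2, 0,0,0,0,-0.006,0,0.2, 0,0,0,0,-0.006,0,0.2, 0,0,0,0,-0.006,0,0.2, 0,0,0,0,-0.006,0,0.2, 0,0,0,0,-0.006,0,0.2, 0,0,0,0,-0.006,0,0.2, 0,0,0,0,-0.006,0,0.2, 0,0,0,0,-0.006,0,0.2, 0,0,0,0,-0.006,0,0.2, 0,0,0,0,-0.004,0,0.2, 0,0,0,0,-0.002,0,0.2, 0,0,0,0,0,0,0.2]'
python3 -c "
from h import *
import cv2
state(); p=vision.camera_params('wrist'); a=vision.capture('wrist'); cv2.imwrite('pics/w4b.png',cv2.resize(a[:,:,::-1],(800,500),interpolation=cv2.INTER_CUBIC))
"
```

```text
[-0.04635441 -0.07377815]
t: 10.67
position: [0.4833, -0.0599, 0.0176]
ee_rot: [-0.0, 0.995, -0.104, -0.0]
contact_force: [-0.9, 0.1, -0.5]
finger_gap: 0.0187
t 10.67 rack [-0.0453 -0.0193  0.0176] yaw-rack -0.0027 tilt [-0.      0.0004] F [-0.9   0.08 -0.5 ] gap 0.0187 q [-0.36  0.13  2.07  0.    0.93 -0.15]
```

View pics/w4b.png

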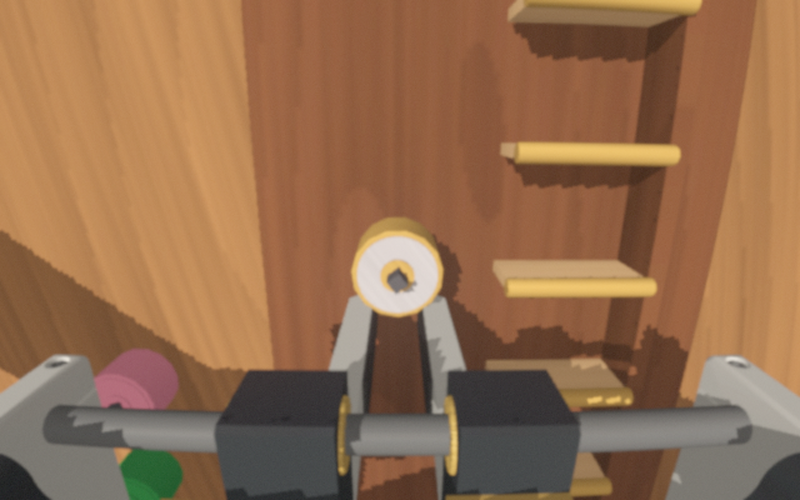

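The cradle holds the barrel steady; it is now at rack y ≈ +4 mm. Another 23 mm is needed.

```bash
python3 -m handwheel '[0,0,0.0,0,-0.005,0,0.2, 0,0,0,0,-0.005,0,0.2, 0,0,0,0,-0.005,0,0.2, 0,0,0,0,-0.004,0,0.2, 0,0,0,0,-0.002,0,0.2, 0,0,0,0,-0.001,0,0.2, 0,0,0,0,0,0,0.2, 0,0,0,0,0,0,0.2]'
python3 -c "
from h import *
import cv2
state(); p=vision.camera_params('wrist'); a=vision.capture('wrist'); cv2.imwrite('pics/w5b.png',cv2.resize(a[:,:,::-1],(800,500),interpolation=cv2.INTER_CUBIC))
"
```

```text
t: 11.38
position: [0.4878, -0.0387, 0.0176]
ee_rot: [-0.0, 0.995, -0.104, -0.0]
contact_force: [-0.0, 0.1, 0.5]
finger_gap: 0.0189
t 11.38 rack [-0.0452  0.0023  0.0176] yaw-rack -0.0033 tilt [0.     0.0003] F [-0.01  0.14  0.53] gap 0.0189 q [-0.31  0.14  2.07  0.    0.93 -0.1 ]
```

View pics/w5b.png

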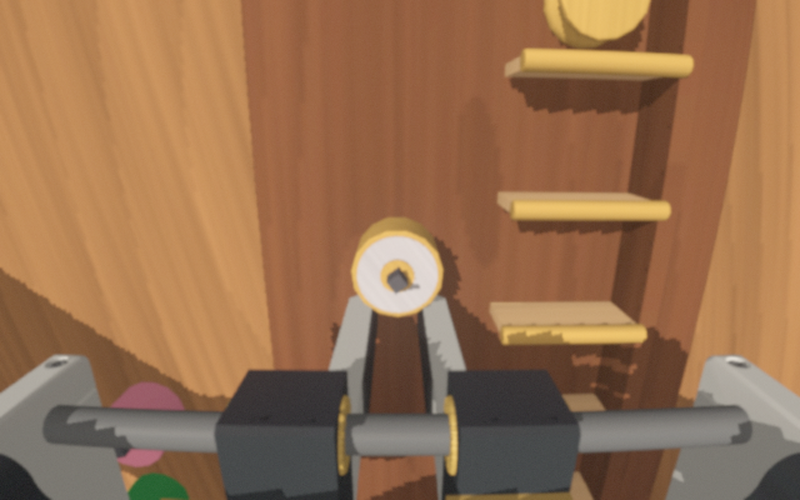

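The barrel stands in front of the gap between D3 (row 210) and D4 (row 333), axis at row 275. D2 and the pulley are visible beyond. I'll back off, lift, turn 90° and narrow the cradle.

```bash
python3 -m handwheel '[0,0,0,0,0.02,0,0.2, 0,0,0,0,0,-0.035,0.2, 0,0,0.12,0,0,-0.035,0.12, 0,0,0.12,0,0,0,0.12, 0,0,0.12,0,0,0,0.12, 0,0,0.12,0,0,0,0.12, 0,0,0.12,0,0,0,0.12, 0,0,0.12,0,0,0,0.12, 0,0,0.12,0,0,0,0.12, 0,0,0.12,0,0,0,0.12, 0,0,0.12,0,0,0,0.12, 0,0,0.12,0,0,0,0.12, 0,0,0.12,0,0,0,0.12, 0,0,0.12,0,0,0,0.12, 0,0,0.12,0,0,0,0.12, 0,0,0.0075,-0.022,0.025,0,0.12, 0,0,0,-0.022,0.025,0,0.12, 0,0,0,0,0,0,0.12, 0,0,0,0,0,0,0.12]'
python3 -c "
from h import *
import cv2
to_tool([-.095,.027,.018]); p=vision.camera_params('wrist'); a=vision.capture('wrist'); cv2.imwrite('pics/w6b.png',cv2.resize(a[:,:,::-1],(800,500),interpolation=cv2.INTER_CUBIC))
print(proj(r2w(R0,[-.045,.026,.038]),'wrist')*1.25)
"
```

```text
t: 13.02
position: [0.4428, -0.0046, 0.0874]
ee_rot: [0.0, -0.631, 0.775, 0.0]
contact_force: [0.2, -0.6, 0.6]
finger_gap: 0.0113
t 13.02 rack [-0.0963  0.0265  0.0874] yaw-rack -1.5692 tilt [0.     0.0001] F [ 0.21 -0.62  0.62] gap 0.0113 q [-0.27 -0.11  2.16  0.    1.09  1.51]
tool delta [-0.0004 -0.0013  0.0694]
[[395.22622682 186.51690044]]
```

View pics/w6b.png

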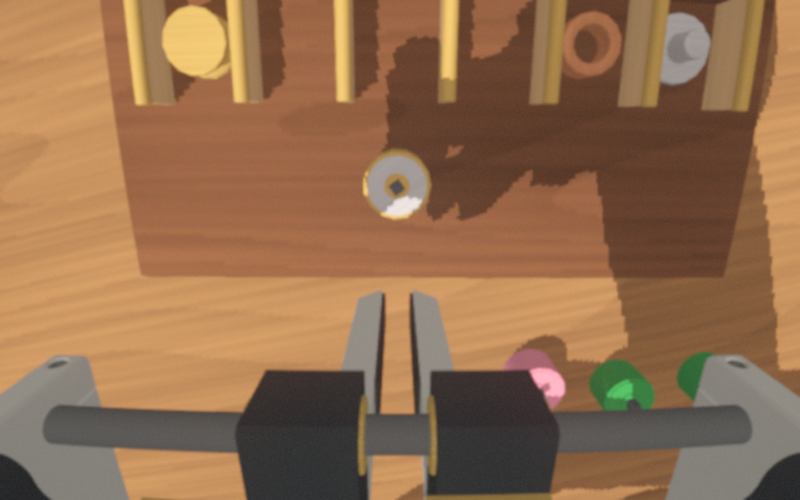

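Barrel at column 397, midway between caps D3 (345) and D4 (448) — aligned. Descend and approach.

```bash
python3 -m handwheel '[0,0,0,-0.0004,0,0.03,0.12, 0,0,0,0,0,0.025,0.12, 0,0,0,0,0,0.01,0.12, 0,0,0,0,0,0.004,0.12, 0,0,0,0,0,0,0.12, 0,0,0,0,-0.006,0,0.12, 0,0,0,0,-0.006,0,0.12, 0,0,0,0,-0.005,0,0.12, 0,0,0,0,-0.005,0,0.12, 0,0,0,0,-0.005,0,0.12, 0,0,0,0,-0.005,0,0.12, 0,0,0,0,-0.005,0,0.12, 0,0,0,0,-0.005,0,0.12, 0,0,0,0,-0.003,0,0.12, 0,0,0,0,0,0,0.12]'
python3 -c "
from h import *
import cv2
state(); p=vision.camera_params('wrist'); a=vision.capture('wrist'); cv2.imwrite('pics/w7b.png',cv2.resize(a[:,:,::-1],(800,500),interpolation=cv2.INTER_CUBIC))
"
```

```text
t: 14.32
position: [0.4885, -0.0144, 0.0187]
ee_rot: [0.0, -0.631, 0.776, -0.0]
contact_force: [0.6, 0.6, 0.6]
finger_gap: 0.0113
t 14.32 rack [-0.0495  0.0263  0.0187] yaw-rack -1.5708 tilt [ 0.0011 -0.0003] F [0.58 0.59 0.56] gap 0.0113 q [-0.26  0.14  2.07  0.    0.93  1.51]
```

View pics/w7b.png

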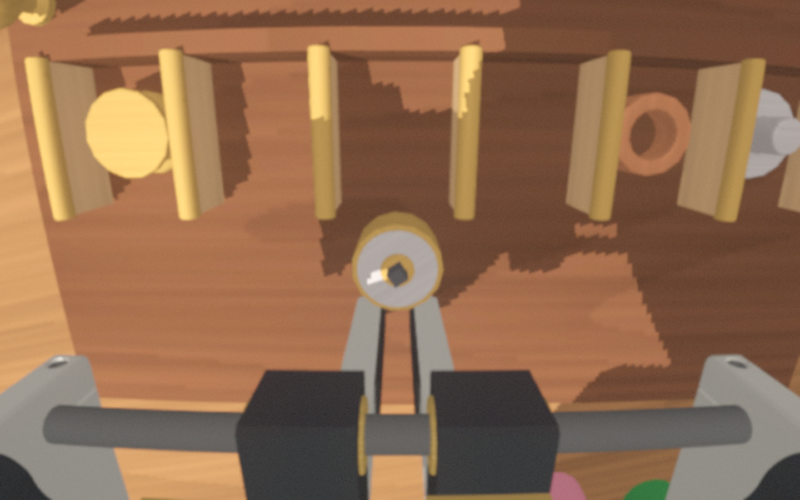

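Aligned and entering the third gap (D1–D4 at columns 50, 180, 320, 465; barrel 398). I'll push on to just short of home.

```bash
python3 -m handwheel '[0,0,0,-0.0005,-0.005,0,0.12, 0,0,0,0,-0.005,0,0.12, 0,0,0,0,-0.005,0,0.12, 0,0,0,0,-0.005,0,0.12, 0,0,0,0,-0.005,0,0.12, 0,0,0,0,-0.005,0,0.12, 0,0,0,0,-0.005,0,0.12, 0,0,0,0,-0.005,0,0.12, 0,0,0,0,-0.005,0,0.12, 0,0,0,0,-0.005,0,0.12, 0,0,0,0,-0.004,0,0.12, 0,0,0,0,-0.002,0,0.12, 0,0,0,0,0,0,0.12]'
python3 -c "
from h import *
state()"
python3 -m handwheel '[0,0,0,0,-0.002,0,0.12, 0,0,0,0,-0.002,0,0.12, 0,0,0,0,0,0,0.12]'
python3 -c "
from h import *
state()"

```

```text
t: 15.45
position: [0.5432, -0.0252, 0.0188]
ee_rot: [0.0, -0.631, 0.776, -0.0]
contact_force: [0.3, -0.6, -0.8]
finger_gap: 0.0112
t 15.45 rack [0.0063 0.0268 0.0188] yaw-rack -1.5707 tilt [ 0.0009 -0.0002] F [ 0.34 -0.62 -0.78] gap 0.0112 q [-0.26  0.25  1.93  0.    0.96  1.52]
t: 15.7
position: [0.5467, -0.0259, 0.0187]
ee_rot: [0.0, -0.631, 0.776, -0.0]
contact_force: [-1.1, -0.1, 1.2]
finger_gap: 0.0112
t 15.70 rack [0.0098 0.0269 0.0187] yaw-rack -1.5707 tilt [ 0.0004 -0.0001] F [-1.05 -0.12  1.18] gap 0.0112 q [-0.25  0.26  1.92  0.    0.96  1.52]
```

```bash
python3 -m handwheel '[0,0,0,0,-0.002,0,0.12, 0,0,0,0,-0.002,0,0.12, 0,0,0,0,-0.001,0,0.12, 0,0,0,0,0,0,0.12]'; python3 -m handwheel '[0,0,0,0,-0.001,0,0.12, 0,0,0,0,-0.001,0,0.12, 0,0,0,0,0,0,0.12]'
python3 -c "
from h import *
state()"

```

```text
t: 16.03
position: [0.5517, -0.027, 0.0186]
ee_rot: [0.0, -0.631, 0.776, -0.0]
contact_force: [0.3, 0.7, 0.4]
finger_gap: 0.011
t: 16.28
position: [0.5523, -0.027, 0.0185]
ee_rot: [-0.001, -0.631, 0.776, 0.001]
contact_force: [-5.2, 1.0, 4.3]
finger_gap: 0.0114
t 16.28 rack [0.0155 0.0269 0.0185] yaw-rack -1.5705 tilt [-0.0031  0.0006] F [-5.16  1.02  4.27] gap 0.0114 q [-0.25  0.27  1.91 -0.    0.97  1.52]
```

```bash
python3 -m handwheel '[0,0,0,0,-0.001,0,0.12, 0,0,0,0,0,0,0.12]'
python3 -c "
from h import *
import cv2
state(); p=vision.camera_params('wrist'); a=vision.capture('wrist'); cv2.imwrite('pics/w8b.png',cv2.resize(a[:,:,::-1],(800,500),interpolation=cv2.INTER_CUBIC))
print(proj(r2w(R0,[.041,.027,.038]),'wrist')*1.25)
"
```

```text
t: 16.45
position: [0.5523, -0.0271, 0.0184]
ee_rot: [-0.002, -0.631, 0.776, 0.002]
contact_force: [-8.5, 0.6, 7.6]
finger_gap: 0.0114
t 16.45 rack [0.0156 0.0269 0.0184] yaw-rack -1.5703 tilt [-0.0054  0.001 ] F [-8.54  0.59  7.63] gap 0.0114 q [-0.25  0.27  1.9  -0.    0.97  1.52]
[[394.19042821 272.26107949]]
```

View pics/w8b.png

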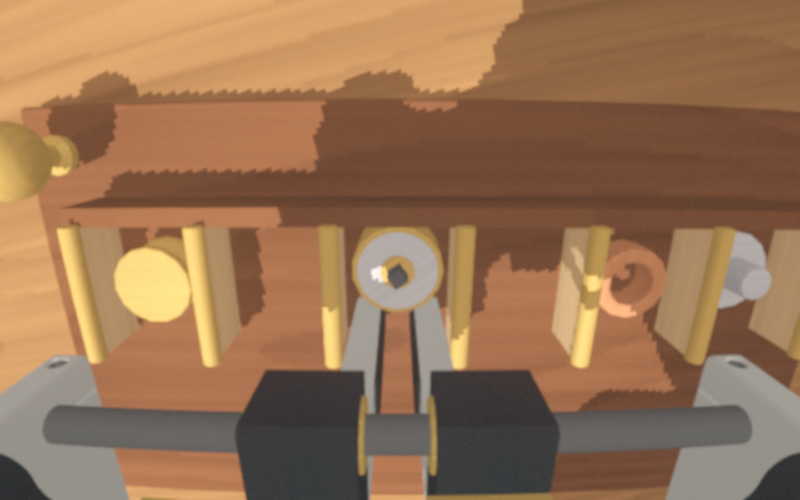

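The force rises with no more travel, and the barrel (lid 397,270; predicted home 394,272) is against the wall. Back straight out, then rise.

```bash
python3 -m handwheel '[0,0,0,0,0.003,0,0.12, 0,0,0,0,0.005,0,0.12, 0,0,0,0,0.02,0,0.12, 0,0,0,0,0.03,0,0.12, 0,0,0,0,0.03,0,0.12, 0,0,0,0,0,-0.035,0.12, 0,0,0,0,0,-0.035,0.12, 0,0,0,0,0,-0.035,0.12, 0,0,0,0,0,0,0.12, 0,0,0,0,0,0,0.12]'
python3 -c "
from h import *
import cv2
state(); p=vision.camera_params('wrist'); a=vision.capture('wrist'); cv2.imwrite('pics/w9b.png',cv2.resize(a[:,:,::-1],(800,500),interpolation=cv2.INTER_CUBIC))
print(proj(r2w(R0,[[.041,.027,.038],[.041,.026,.048]]),'wrist')*1.25)
cv2.imwrite('pics/side9.png',cv2.resize(vision.capture('side')[160:250,245:405,::-1],None,fx=5,fy=5,interpolation=cv2.INTER_CUBIC))
"
```

```text
t: 17.33
position: [0.4701, -0.0101, 0.1262]
ee_rot: [0.002, -0.631, 0.776, -0.003]
contact_force: [-0.4, 0.1, 0.4]
finger_gap: 0.0117
t 17.33 rack [-0.0684  0.0267  0.1262] yaw-rack -1.5707 tilt [ 0.0067 -0.0017] F [-0.44  0.05  0.43] gap 0.0117 q [-0.26 -0.1   2.08  0.    1.16  1.51]
[[395.07533833  77.43749241]
 [396.71312009  75.52672503]]
```

View pics/w9b.png

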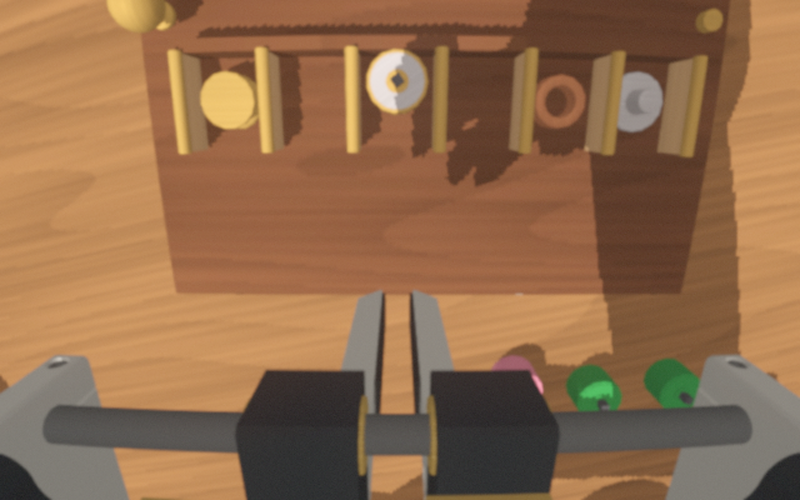

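View pics/side9.png

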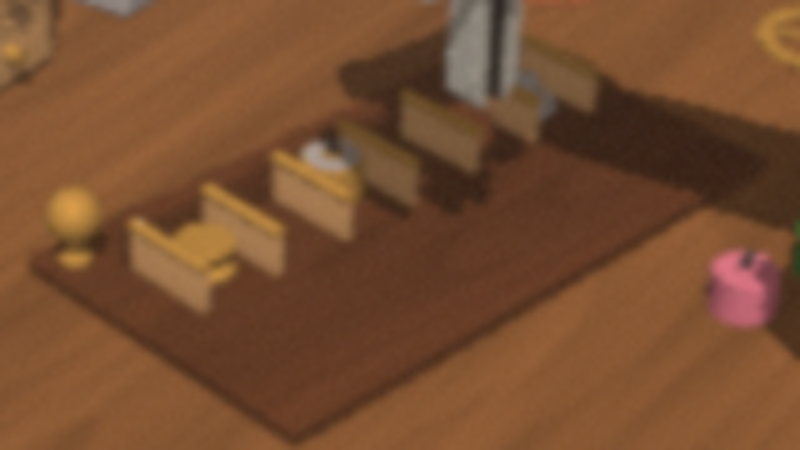

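The barrel is in the third gap and everything else is unmoved, but the lid reads 3–4 px short of the predicted home position. The arm wasn't settled (tilt 0.007). I'll settle and look closer.

```bash
python3 -m handwheel '[0,0,0,0,0,0,0.12, 0,0,0,0,0,0,0.12, 0,0,0,0,0,0,0.12]' >/dev/null
python3 -c "
from h import *
import cv2
state(); a=vision.capture('wrist')[:,:,::-1]; cv2.imwrite('pics/w10b.png',cv2.resize(a[25:135,240:400],None,fx=5,fy=5,interpolation=cv2.INTER_CUBIC))
q=lambda P:((proj(r2w(R0,P),'wrist')-[240,25]+.5)*5-.5).round(0).tolist()
print(q([[.041,.027,.038],[.06,.027,.038],[.022,.027,.038],[0,.054,.044],[.06,.054,.04],[0,0,.044],[.06,0,.04]]))
"
```

```text
t 17.68 rack [-0.0713  0.0269  0.1223] yaw-rack -1.5708 tilt [-0.0024  0.0007] F [ 1.08 -0.24  0.6 ] gap 0.0114 q [-0.26 -0.1   2.08  0.    1.16  1.51]
[[383.0, 175.0], [382.0, 39.0], [383.0, 307.0], [205.0, 457.0], [197.0, 37.0], [561.0, 457.0], [568.0, 37.0]]
```

View pics/w10b.png

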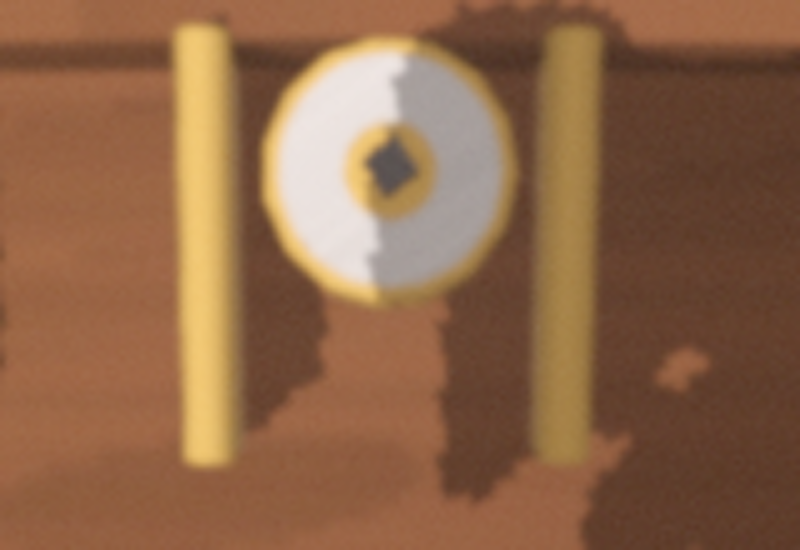

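Settled: the lid rim runs from row 35 to 307, with home predicted at 39 to 307, and it is tangent to the wall's top edge. The barrel is fully home and the robot is clear, so I'll hand in.

```bash
python3 -c "
from station import order
print(order.job_done())"
```

```text
the job is handed in; nothing more can be done
None
```

The job is done and handed in at about 18 s of the 61 s allowed; no verdict was reported.

- **Count by touch:** The ball post stands at the rack's +y (left) end, so I counted from there. The closed fingertip touched dividers 1, 2, 3 and 4 in that order. I lifted about 1 cm between dividers instead of dragging. Each contact came at z ≈ 0.044 m, the expected top height, with 9 to 14 N upward.
- **Pushing the barrel:** I pushed with two slightly spread fingertips, both on the same side of the barrel, so it was never pinched or lifted. It went along the apron and then straight into the gap between dividers 3 and 4. It stopped against the back wall: the force rose to about 8.5 N with no further travel.
- **Last checks:**
  - The close wrist view, taken after backing off, shows the barrel upright in the third gap, touching the wall and within about 1 mm of the predicted home position.
  - An earlier picture, taken before the arm had settled, read about 2 mm short. The settled picture did not confirm that.
  - The pulley, collar, pinion and the nearby green and pink look-alikes appeared unmoved. I did not picture the jar, brush holder, bezel and great wheel again at the end in full, and the arm did not go near the jar or the brush holder.

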